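Zero the coffee grinder and set the grind

TASK

Set the grind on the coffee grinder: turn the black dial on top clockwise until you feel the burrs just touch (gently, do not force them hard together), then back it off counter-clockwise by exactly four clicks. Then press the orange start button, let it go, and leave the cup, jar and mug where they are.

Things in the scene. Friction and masses are not known exactly. Their poses are not given: they have to be found in the camera images.
- grinder: steel coffee grinder, fixed, 210 x 130 mm, 200 mm high to its flat deck. Origin: centre of its underside, z up, spout and start button on its -x end. On the deck, both at y = 0: the dial, axis 35 mm to +x of the origin, and the start button, 68 mm to -x. 18 black dots, one click (20 degrees) apart, ring the dial; they do not mark the zero, which lies at an unknown angle
- dial_grip (a point): point on the dial's axis at the height to grip, 28 mm above the deck; z up, x towards the white mark. The dial is a ribbed round knob, 48 mm in diameter, from 11 to 45 mm above the deck, above a flange of radius 33 mm. It clicks into a detent every 20 degrees (0.349 rad): about 0.1 N m takes it over a click, and let go it falls into the nearest one. Clockwise from above closes the burrs
- dial_mark (a point): outer end of the white line on the dial's top face, 20 mm from its axis, 45 mm above the deck: shows the dial's turn. The dial starts between two and six clicks open; how many, and at which angle the zero lies, is not known beforehand. It does not turn past nine clicks open
- burr (a joint): gap between the burrs, m: 0 where they touch, 0.00001 per click open; far finer than the reading's noise. The touch (zero) is itself a click position; past it there are no clicks but a springy stop that resists with 0.2 N m at once and 0.25 N m more per 20 degrees, and springs back to zero. 20 degrees past the touch (negative gap, -0.00001) is forcing it
- start (a joint): travel of the start button in m: 0 released, 0.006 fully down
- start_top (a point): centre of the top of the orange start button, 26 mm in diameter, in a black housing on the grinder's deck; it is pressed straight down, springs back, travel 6 mm, fully down at 5 N
- cup_mid (a point): steel cup, 58 mm wide, 65 mm high, loose on the grinder's foot under the spout; point on its axis half-way up
- jar_mid (a point): white jar with a wooden lid, 72 mm wide, 110 mm high, on the counter beside the grinder; point half-way up
- mug_mid (a point): blue mug, 80 mm wide, 90 mm high, on the counter beside the grinder; point half-way up
Not all that is in view belongs to the job. Several things look just like the grinder: the one meant starts nearest to the robot's base.

How it is judged:
By the outcome, as a careful person would: the job done as asked, in the order asked, and still so for the second after the job is handed in, with the robot touching nothing.
It also fails if it takes over 72 s, if anything falls off the work surface, if the arm or the gripper's body presses on something with over 40 N, if the wrist force passes 120 N, or if a joint passes its speed limit or range.

ROBOT

A 6-joint arm with a two-finger parallel gripper is mounted at the origin on the work surface. World frame = base frame: x ahead of the robot, y to its left, z up, the work surface at z = 0. Lengths are in mm, angles in rad, forces in N, time in s.
With the tool pointing down it reaches from about 300 to 875 mm from the base axis. Payload 6.4 kg.
Tool frame: the origin (TCP) lies on the centre line of the jaws, within the pads' length; the fingertips stand 25 mm ahead of it and the grasp point (between the pads) lies 6 mm ahead of it; z points along the fingers, y is the line along which they close (so a half turn about z gives the same grasp; the last joint's range is limited). The gripper opens to 85 mm and grips with 20 to 120 N. Pads are 22 mm wide; open, the fingers measure 114 mm over their backs; the gripper's body (76 mm by 85 mm) begins 54 mm behind the grasp point. The pads swing forward as they close: fully open they stand 13 mm farther back than shut.
Start: joints at [-1.395, 0.181, 1.607, -0, 1.354, -0.206], TCP at [214.257, -533.606, 229.488] pointing down, gripper open.
Joint ranges: [-2.99, 2.99], [-0.89, 2.07], [0.3, 2.58], [-1.14, 4.28], [0, 2.63], [-3.12, 3.12]. Speed limits (rad/s): [2.57, 2.57, 3.01, 3.14, 3.14, 3.14].

INTERFACE

Orientations are given as a unit quaternion [x, y, z, w].
In Python, from cell import move_ptp, move_l, move_joints, ungrasp, close, hold, ik, state, get_image, IKError, close_job, boxes_of gives the robot as it stands. Calls block until the motion is done:
- move_ptp(position, orientation): joint-space move of the TCP to a pose.
- move_l(position, rate=150, rot=None, threshold=None): straight line of the TCP; rot=None keeps the orientation; rate is the mean speed in mm/s. With threshold (N) it stops when the force on the tool has changed by that much, and returns True; else False.
- move_joints(angles): joint-space move.
- ungrasp() and close(f_grip=None): open the fingers fully, or close them until they stop; f_grip is the grip in N (None keeps the last).
- hold(seconds).
- ik(position, orientation): joint angles nearest the present ones, or None.
- state(): the state.
- get_image(name): name is "scene" or "top" or "wrist"; returns a dict with "frame" (400x640x3 uint8, blue, green, red), "fx", "fy", "cx", "cy" (pixels), "eye" and "rotation" of the camera in the world. Camera axes: x right, y down, z forward; pixel columns grow to the right and rows downward; lengths in mm; the calibration is good to about 2 mm. The wrist camera is an equidistant fisheye: a pixel r from the principal point sees the ray r / f radians off the axis. A picture is of the moment at which its call begins. There is no depth.
A pose or a line that the arm cannot do raises IKError and nothing moves.
- close_job(): hands the job in; it is judged then, once.
Trained networks look in a picture, given as the dict that the camera call returned (one of the last four; its "shot" number tells which), for a name from the list of things; names that differ only in an ending like _2 or _b are one class to them, and where a whole thing is asked for, a point or a joint stands for the part that bears it (a point fixed in the world has none). Each returns a list of dicts, best first, with "conf" (0 to 1); they miss things now and then, are a little off and sometimes report something else, mostly with a low value. They report only what shows in the picture. A call takes as long as a camera call. They do not tell look-alikes from the thing itself.
- boxes_of(picture, target): "uv" ([column, row] in pixels, amid what is visible of it).
The state is a dict: "time_s": time; "joint_positions": joint angles; "qvel": joint speeds; "effort": joint torques, N m; "position": TCP position; "orientation": TCP orientation; "wrist_force": force on the tool from outside, world axes, zero at the start; "moment": the same for the moment, N m; "gripper_width": opening from 0.0 (shut) to 1.0 (fully open); "gripper_force": force on a finger pad.
Only numpy, scipy, OpenCV 4.12 (cv2) and the standard library are available. Lean on these libraries where they do the work, as an engineer would, in place of code of your own. Each camera call takes 0.05 s, during which the arm holds its last target. There are 200 camera calls.

## Working session

There is one attempt and no reset: what is moved stays moved. The work goes in short steps, each a Python script; the robot and the scene stay as the last script left them, time stands still between calls to the robot, and variables do not carry over. Pictures are saved under pics/ and viewed, at most 10 in all, crops included, and the job is handed in when it is done.

```bash
ls; mkdir -p pics; python3 - <<'E'
from cell import *
import cv2,numpy as np
for n in ["scene","top"]:
    p=get_image(n); cv2.imwrite(f"pics/{n}1.png",p["frame"])
    print(n,p["fx"],p["fy"],p["cx"],p["cy"],np.round(p["eye"],1),np.round(p["rotation"],4).tolist())
    for t in ["grinder","dial_grip","dial_mark","start_top","cup_mid","jar_mid","mug_mid"]:
        print(t,[(np.round(b["uv"],1).tolist(),round(b["conf"],2)) for b in boxes_of(p,t)])
print(state())
E
```

```text
pics
scene 516.6002056033091 516.6002056033091 317.464538996872 199.65696548695266 [ 903.4  369.2 1512.4] [0.3546, 0.9202, -0.1562, -0.0549]
grinder [([345.8, 215.7], 0.79), ([348.4, 317.2], 0.79), ([201.1, 157.9], 0.59)]
dial_grip [([334.3, 210.3], 0.8)]
dial_mark [([329.1, 211.3], 0.66)]
start_top [([369.9, 292.7], 0.59)]
cup_mid []
jar_mid [([392.2, 255.5], 0.58)]
mug_mid [([287.1, 179.3], 0.91)]
top 463.54062727184936 463.54062727184936 320.46358465095153 204.12461945157943 [ 495.9    4.9 1265.2] [-0.7042, 0.7086, -0.0375, 0.0249]
grinder [([441.3, 136.6], 0.76), ([283.9, 217.3], 0.63), ([187.9, 145.7], 0.56)]
dial_grip [([276.5, 195.2], 0.74)]
dial_mark [([276.5, 189.7], 0.55)]
start_top [([287.0, 240.9], 0.54), ([182.6, 165.2], 0.47)]
cup_mid []
jar_mid [([213.2, 235.6], 0.82)]
mug_mid [([359.8, 202.6], 0.58)]
{'time_s': 0.8, 'joint_positions': array([-1.39530718e+00,  1.80774885e-01,  1.60700461e+00, -5.01427107e-05,
        1.35379733e+00, -2.06282654e-01]), 'qvel': array([ 0.00082366, -0.00044869, -0.00161348,  0.00117252, -0.00029714,
       -0.00156747]), 'effort': array([-4.34181875e-04, -4.44804740e+01, -3.51666820e+01, -2.86159266e-04,
        7.05286729e-04,  1.64376092e-05]), 'position': array([ 214.23768115, -533.61060794,  229.50036015]), 'orientation': array([ 9.81835516e-01,  1.89734076e-01, -2.46023201e-05,  7.53307729e-06]), 'wrist_force': array([-0.9338215 ,  0.65155743, -0.33100939]), 'moment': array([-0.00050883,  0.03589041,  0.02544901]), 'gripper_force': 0.0, 'gripper_width': 1.0015275925315341}
```

View pics/scene1.png

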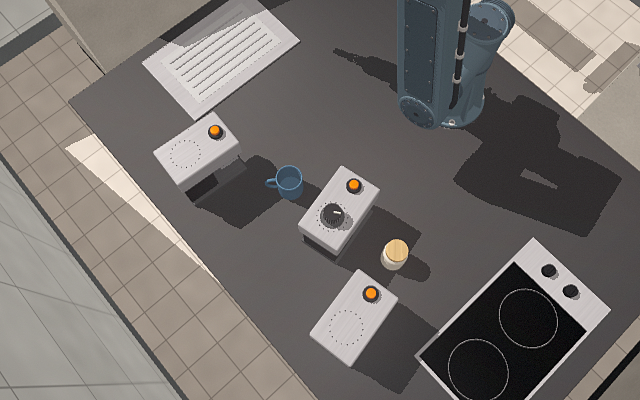

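View pics/top1.png

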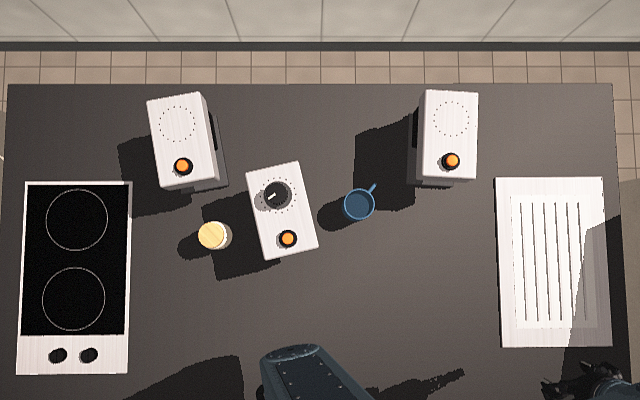

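The scene picture shows three steel boxes, with tops at (345,215), (348,317) and (201,158). In the top picture they are at (283,215), (175,140) and (448,135). The first one fits: it is nearest the base (x≈480 mm) and the only one with a black dial (top view 276,195). I'll triangulate it and confirm in a crop.

```bash
cat > h.py <<'E'
from cell import *
import cv2,numpy as np
from scipy.spatial.transform import Rotation as R
def ray(p,uv):
    d=(np.array(uv,float)-[p["cx"],p["cy"]])/[p["fx"],p["fy"]]
    return R.from_quat(p["rotation"]).apply(np.r_[d,1])
def fray(p,uv):  # fisheye
    d=(np.array(uv,float)-[p["cx"],p["cy"]]); r=np.hypot(*d); th=r/p["fx"]
    return R.from_quat(p["rotation"]).apply(np.r_[d/max(r,1e-9)*np.sin(th),np.cos(th)])
def atz(p,uv,z,f=ray):
    d=f(p,uv); return p["eye"]+d*(z-p["eye"][2])/d[2]
def tri(ps,uvs,fs):
    A=np.zeros((3,3));b=np.zeros(3)
    for p,u,f in zip(ps,uvs,fs):
        d=f(p,u);d/=np.linalg.norm(d);M=np.eye(3)-np.outer(d,d);A+=M;b+=M@p["eye"]
    return np.linalg.solve(A,b)
def orange(p,near=None,win=40):
    h=cv2.cvtColor(p["frame"],cv2.COLOR_BGR2HSV)
    m=cv2.inRange(h,(8,180,150),(22,255,255))
    n,l,s,c=cv2.connectedComponentsWithStats(m)
    return [(c[i],s[i,4]) for i in range(1,n) if s[i,4]>25 and (near is None or np.hypot(*(c[i]-near))<win)]
def whites(p,near,win):
    pass
E
python3 - <<'E'
from h import *
s,t=get_image("scene"),get_image("top")
os_,ot=orange(s,[353,185])[0][0],orange(t,[287,239])[0][0]
B=tri([s,t],[os_,ot],[ray,ray]); print("button",os_,ot,B)
D=tri([s,t],[[333.5,213.5],[277,194.5]],[ray,ray]); print("dial",D, np.linalg.norm((D-B)[:2]))
for c in [(247,174),(297,162),(318,247),(268,260)]: print(atz(t,c,200)[:2])
j=atz(t,boxes_of(t,"jar_mid")[0]["uv"],55);m=atz(t,boxes_of(t,"mug_mid")[0]["uv"],45);print("jar",j,"mug",m)
cv2.imwrite("pics/crop.png",cv2.resize(t["frame"][140:280,180:400],None,fx=3.6,fy=3.6,interpolation=cv2.INTER_CUBIC))
E
```

```text
Traceback (most recent call last):
IndexError: list index out of range
```

```bash
sed -i 's/(8,180,150),(22,255,255)/(5,190,120),(24,255,255)/' h.py
python3 - <<'E'
from h import *
s,t=get_image("scene"),get_image("top")
print(s["frame"][185,353],t["frame"][239,288]); print(orange(s),orange(t))
os_,ot=orange(s,[353,185])[0][0],orange(t,[287,239])[0][0]
B=tri([s,t],[os_,ot],[ray,ray]); print("button",os_,ot,B)
D=tri([s,t],[[333.5,213.5],[277,194.5]],[ray,ray]); print("dial",D, np.linalg.norm((D-B)[:2]))
for c in [(247,174),(297,162),(318,247),(268,260)]: print(atz(t,c,200)[:2])
j=atz(t,boxes_of(t,"jar_mid")[0]["uv"],55);m=atz(t,boxes_of(t,"mug_mid")[0]["uv"],45);print("jar",j,"mug",m)
cv2.imwrite("pics/crop.png",cv2.resize(t["frame"][140:280,180:400],None,fx=3.6,fy=3.6,interpolation=cv2.INTER_CUBIC))
E
```

```text
[  4 147 249] [ 81 177 255]
[(array([214.234375, 129.90625 ]), np.int32(64)), (array([353.61764706, 184.16176471]), np.int32(68)), (array([370.64556962, 292.69620253]), np.int32(79))] [(array([448.46153846, 161.        ]), np.int32(26)), (array([182.33333333, 165.33333333]), np.int32(33))]Traceback (most recent call last):
  File "<stdin>", line 4, in <module>
IndexError: list index out of range
```

```bash
sed -i 's/(5,190,120),(24,255,255)/(5,120,120),(24,255,255)/' h.py
python3 - <<'E'
from h import *
s,t=get_image("scene"),get_image("top")
cv2.imwrite("pics/crop.png",cv2.resize(t["frame"][140:280,180:400],None,fx=3.6,fy=3.6,interpolation=cv2.INTER_CUBIC))
os_,ot=orange(s,[353,185],20)[0][0],orange(t,[287,239],20)[0][0]
B=tri([s,t],[os_,ot],[ray,ray]); print("button",os_,ot,B)
D=tri([s,t],[[333.5,213.5],[277,194.5]],[ray,ray]); print("dial",D, np.linalg.norm((D-B)[:2]))
for c in [(247,174),(297,162),(318,247),(268,260)]: print(atz(t,c,200)[:2])
j=atz(t,boxes_of(t,"jar_mid")[0]["uv"],55);m=atz(t,boxes_of(t,"mug_mid")[0]["uv"],45);print("jar",j,"mug",m)
E
```

```text
button [353.49350649 184.06493506] [287.26415094 238.12264151] [512.23248445  61.09785194 217.89093234]
dial [609.64801088  85.32353386 221.09675944] 100.38261032283229
[661.05655955 155.14339846]
[688.71795836  39.44509055]
[491.67403907  -8.07563636]
[462.98515637 106.04724214]
jar [523.76720214 260.69362385  55.        ] mug [ 610.25465901 -122.77495751   45.        ]
```

View pics/crop.png

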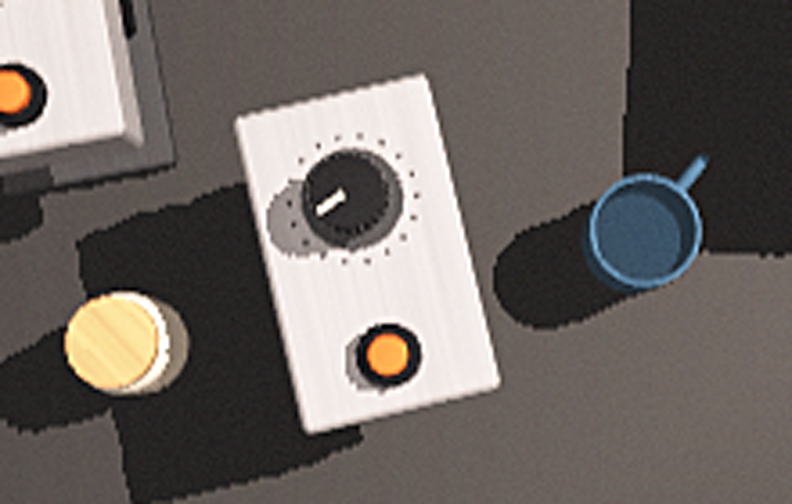

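The crop confirms it. The meant grinder has its dial at crop (350,198), with the mark pointing to (318,212), the button at (388,355) and the dots around the dial. Grinder yaw is about 13.8° and its centre is about (576,73). I'll move above the dial and refine with the wrist camera.

```bash
cat >> h.py <<'E'
def quat(yd):  # tool down, tool y axis at world angle yd (deg)
    a=np.radians(yd); y=np.array([np.cos(a),np.sin(a),0]);z=np.array([0,0,-1.])
    return R.from_matrix(np.c_[np.cross(y,z),y,z]).as_quat()
E
python3 - <<'E'
from h import *
move_ptp([610,81.5,370],quat(97))
s=state();print(s["time_s"],s["position"],s["joint_positions"],s["moment"],s["wrist_force"])
p=get_image("wrist");cv2.imwrite("pics/w1.png",p["frame"]);print({k:p[k] for k in p if k!="frame"})
for t in ["dial_grip","dial_mark","start_top"]: print(t,boxes_of(p,t))
E
```

```text
3.8333 [610.05329344  80.57291299 369.70383114] [-6.11924086e-02  1.95783707e-01  1.31179349e+00 -2.20451673e-04
  1.63443678e+00 -1.75257258e+00] [-0.00382162  0.03556434 -0.00211351] [0.90042795 0.59510633 0.09661733]
{'fx': 309.70691628693146, 'fy': 309.70691628693146, 'cx': 317.60913368734913, 'cy': 193.82345951348978, 'eye': array([540.86689466,  71.86567143, 514.24196683]), 'rotation': array([0.65699665, 0.74059311, 0.10573785, 0.09325641]), 'shot': 9}
dial_grip []
dial_mark [{'uv': [323.1, 182.4], 'conf': 0.83}]
start_top [{'uv': [309.2, 75.3], 'conf': 0.97}, {'uv': [488.8, 255.4], 'conf': 0.77}, {'uv': [33.8, 202.0], 'conf': 0.73}]
```

View pics/w1.png

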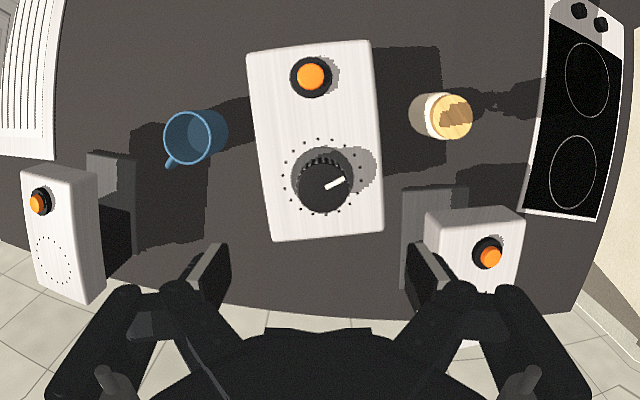

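The wrist view shows the dial at (322,178), the white mark end at (343,180), the dot ring around it and the button at (311,76). Next I rectify to the deck plane and fit the dot ring to get the axis.

```bash
cat >> h.py <<'E'
def rectify(p,c,z,half=60,s=4):  # metric top-down patch: col -> +x, row -> +y, s px per mm
    n=2*half*s; g=(np.arange(n)-n/2)/s
    X,Y=np.meshgrid(c[0]+g,c[1]+g); P=np.stack([X,Y,np.full_like(X,z)],-1)-p["eye"]
    q=R.from_quat(p["rotation"]).inv().apply(P.reshape(-1,3)); rr=np.hypot(q[:,0],q[:,1])
    th=np.arctan2(rr,q[:,2]); k=p["fx"]*th/np.maximum(rr,1e-9)
    mx=(p["cx"]+k*q[:,0]).reshape(n,n).astype(np.float32); my=(p["cy"]+k*q[:,1]).reshape(n,n).astype(np.float32)
    return cv2.remap(p["frame"],mx,my,cv2.INTER_CUBIC)
def ring(p,c,z=200):
    from scipy.optimize import differential_evolution as de
    im=cv2.cvtColor(rectify(p,c,z),cv2.COLOR_BGR2GRAY)
    bh=cv2.morphologyEx(im,cv2.MORPH_BLACKHAT,np.ones((21,21)));bh=cv2.GaussianBlur(np.minimum(bh,80).astype(np.float32),(0,0),3)
    k=np.arange(18)*np.pi/9
    def f(v):
        x=((v[0]+v[2]*np.cos(k+v[3]))*4+240).astype(np.float32);y=((v[1]+v[2]*np.sin(k+v[3]))*4+240).astype(np.float32)
        return -float(np.mean(cv2.remap(bh,x[None],y[None],cv2.INTER_LINEAR)))
    r=de(f,[(-8,8),(-8,8),(34,46),(0,np.pi/9)],seed=1,popsize=30,maxiter=300)
    return np.array(c)+r.x[:2],r.x[2],np.degrees(r.x[3])%20,r.fun
def mark(p,c,z=245):  # world angle (deg) of the white line seen from the axis c
    im=rectify(p,c,z,30,8); hsv=cv2.cvtColor(im,cv2.COLOR_BGR2HSV)
    yy,xx=np.mgrid[:480,:480]; d=np.hypot(xx-240,yy-240)/8
    m=((hsv[...,2]>150)&(hsv[...,1]<70)&(d<21)).astype(np.uint8)
    n,l,s,cc=cv2.connectedComponentsWithStats(m)
    if n<2: return None
    i=1+np.argmax(s[1:,4]); pts=np.argwhere(l==i)[:,::-1].astype(np.float32)/8-30
    w=pts.mean(0); vx,vy=cv2.fitLine(pts,cv2.DIST_L2,0,.01,.01)[:2].ravel()
    if vx*w[0]+vy*w[1]<0: vx,vy=-vx,-vy
    return np.degrees(np.arctan2(w[1],w[0])),np.degrees(np.arctan2(vy,vx)),w,s[i,4]/64
E
python3 - <<'E'
from h import *
p=get_image("wrist")
c,r,ph,f=ring(p,[610,81.5]);print(c,r,ph,f); print(mark(p,c))
b=orange(p,[311,76],25)[0][0];print("button",atz(p,b,222,fray))
a=np.vstack([cv2.resize(rectify(p,c,200),(360,360)),])
e=cv2.resize(rectify(p,c,245,30,8),(360,360))
for k in range(18):
    t=np.radians(ph+20*k);cv2.circle(a,(int(180+3*r*np.cos(t)),int(180+3*r*np.sin(t))),6,(0,0,255),1)
cv2.circle(e,(180,180),144,(0,0,255),1)
cv2.imwrite("pics/r1.png",np.hstack([a,e]))
E
```

```text
[613.50927692  85.200026  ] 41.05728610217235 12.969232559617755 -75.72885131835938
(np.float32(125.853905), np.float32(126.53385), array([-6.8812027,  9.522127 ], dtype=float32), np.float64(88.796875))
button [513.36630979  61.79535205 222.        ]
```

View pics/r1.png

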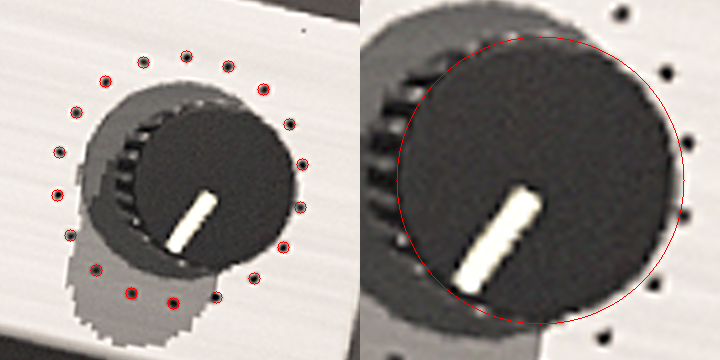

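The ring fit is clean on all 18 dots. The axis is at (613.5,85.2) and the button is 102.9 mm from it (expected 103), at yaw 13.2°. The mark is at about 126.4°. Now I descend, grip and look at the forces.

```bash
python3 - <<'E'
from h import *
def pr(t):
    s=state();print(t,round(s["time_s"],2),np.round(s["position"],2),"F",np.round(s["wrist_force"],2),"M",np.round(s["moment"],3),round(s["gripper_width"],3),round(s["gripper_force"],1))
move_l([613.2,85.2,300],150); hold(.2); pr("above")
print(move_l([613.2,85.2,238],60,threshold=6)); hold(.2); pr("down")
close(25); hold(.3); pr("closed")
E
```

```text
above 4.9 [613.87  85.12 301.61] F [-0.3  -0.26  0.25] M [-0.009 -0.026 -0.   ] 1.002 0.0
False
down 6.28 [613.42  85.2  238.47] F [0.13 0.5  0.23] M [-0.012 -0.001 -0.023] 0.998 0.0
closed 7.05 [613.26  85.25 238.4 ] F [-2.28  0.99  5.32] M [ 0.116  0.326 -0.021] 0.537 25.5
```

```bash
cat >> h.py <<'E'
def mz(n=4):
    v=[]
    for _ in range(n): hold(.02); v.append(state()["moment"][2])
    return float(np.mean(v))
def turn(q0,a):  # joint 6 to a deg ccw from q0
    q=np.array(q0); q[5]-=np.radians(a); move_joints(q)
E
python3 - <<'E'
from h import *
import json
q0=ik([613.2,85.2,238],quat(97)); json.dump(list(map(float,q0)),open("q0.json","w"))
print(np.degrees(q0-state()["joint_positions"]).round(2))
t0=state()["time_s"]; print("m0",mz())
for a in np.arange(2.5,31,2.5):
    turn(q0,-a); m=mz(); s=state(); print(-a,round(m,3),np.round(s["wrist_force"],1),round(s["time_s"]-t0,2))
    if m>.2: break
E
```

```text
[-0.    0.02  0.02 -0.   -0.02  0.  ]
m0 0.021498873304429015
-2.5 0.014 [-2.6  1.5  5.7] 0.38
-5.0 -0.001 [-3.2  0.2  5.9] 0.7
-7.5 -0.036 [-2.4  0.   5.3] 1.02
-10.0 -0.025 [-1.6 -0.2  5.3] 1.33
-12.5 -0.023 [-2.8 -1.3  4.9] 1.65
-15.0 -0.149 [-1.1  0.3  5.6] 1.97
-17.5 -0.154 [-2.3 -0.5  5.3] 2.28
-20.0 -0.012 [-2.8 -1.3  5.7] 2.6
-22.5 0.014 [-2.8 -0.9  5. ] 2.92
-25.0 -0.009 [-2.5 -0.7  5.3] 3.23
-27.5 -0.047 [-2.5 -0.4  4.5] 3.55
-30.0 -0.003 [-2.1 -2.   5.8] 3.87
```

```bash
python3 - <<'E'
from h import *
import json
q0=json.load(open("q0.json"))
p=get_image("wrist");print(mark(p,[613.5,85.2]));cv2.imwrite("pics/w2.png",p["frame"])
for a in np.arange(31.5,54,1.5):
    turn(q0,-a); m=mz(); s=state(); print(-a,round(m,3),np.round(s["moment"],2),round(s["gripper_width"],3),round(s["time_s"],2))
    if abs(m)>.19: break
p=get_image("wrist");print(mark(p,[613.5,85.2]))
E
```

```text
(np.float32(95.47126), np.float32(95.84594), array([-1.1131289, 11.621377 ], dtype=float32), np.float64(85.71875))
-31.5 -0.076 [-0.24  0.45 -0.11] 0.538 11.28
-33.0 -0.063 [-0.24  0.48 -0.07] 0.538 11.6
-34.5 -0.128 [-0.28  0.51 -0.14] 0.537 11.92
-36.0 -0.177 [-0.26  0.53 -0.19] 0.533 12.23
-37.5 -0.204 [-0.22  0.46 -0.22] 0.534 12.55
(np.float32(87.404594), np.float32(87.83243), array([ 0.52380514, 11.555553  ], dtype=float32), np.float64(85.328125))
```

View pics/w2.png

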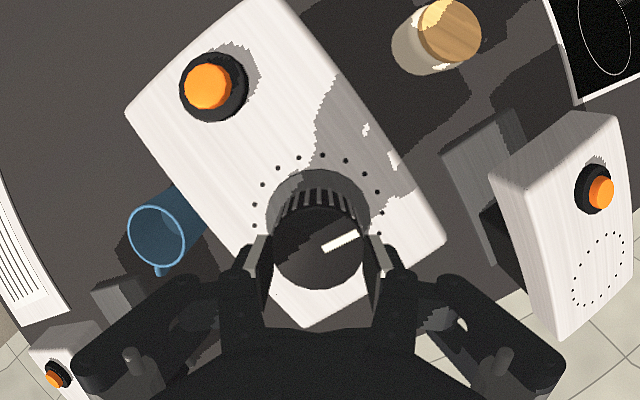

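The mark stays readable while gripped, at about (340,240). The dial follows the gripper: mark at 95.8° for a 30° turn and 87.8° for 37.5°. I'll carry on in fine steps with tight stop rules.

```bash
python3 - <<'E'
from h import *
import json
q0=json.load(open("q0.json"))
hold(.3);print(mz())
for a in np.arange(39,58,1.5):
    turn(q0,-a); m=mz(); s=state(); print(-a,round(m,3),np.round(s["moment"],2),np.round(s["wrist_force"],1),round(np.degrees(s["joint_positions"][5]-q0[5]),2),round(s["time_s"],2))
    if abs(m)>.24 or m>.15: break
p=get_image("wrist");print(mark(p,[613.5,85.2]))
E
```

```text
-0.19510268038384823
-39.0 -0.101 [-0.33  0.5  -0.1 ] [-3.  -1.9  5.6] 39.01 13.28
-40.5 -0.016 [-0.32  0.54  0.01] [-2.8 -2.1  5.7] 40.5 13.6
-42.0 0.097 [-0.33  0.48  0.09] [-3.3 -1.7  5.8] 41.99 13.92
-43.5 0.169 [-0.29  0.57  0.17] [-4.2 -2.7  6.9] 43.48 14.23
(np.float32(82.1222), np.float32(82.94797), array([ 1.5977076, 11.546928 ], dtype=float32), np.float64(86.734375))
```

```bash
python3 - <<'E'
from h import *
import json
q0=json.load(open("q0.json"))
hold(.3);print(mz())
for a in np.arange(45,51,1):
    turn(q0,-a); m=mz(8); s=state(); p=get_image("wrist"); print(-a,round(m,3),np.round(s["wrist_force"],1),mark(p,[613.5,85.2])[1],round(s["time_s"],2))
    if abs(m)>.3: break
E
```

```text
0.19253366519421827
-45 0.227 [-3.6 -2.7  6.2] 81.63587 15.03
-46 0.233 [-3.8 -1.3  5.7] 80.67128 15.47
-47 0.245 [-3.6 -2.3  6.4] 79.65916 15.9
-48 0.254 [-3.7 -2.9  6. ] 78.61707 16.33
-49 0.254 [-3.2 -2.8  6.7] 77.586105 16.77
-50 0.255 [-4.  -2.7  6.3] 76.674324 17.2
```

Resistance is steady at 0.23–0.26 N m from 5° to 10° past the -40° click. A detent would fall to zero and reverse by the 10° midpoint, so this is the burr stop. The touch is two clicks from the start, with the mark at about 86.4°. Now I back off to the mark at 166.4°.

```bash
python3 - <<'E'
from h import *
import json
q0=json.load(open("q0.json"))
for a in [-45,-42,-40,-37,-35,-32,-30,-27,-25,-22,-20,-10,0,10,20,30,40]:
    turn(q0,a); m=mz(); print(a,round(m,3),round(state()["time_s"],2))
hold(.2)
p=get_image("wrist");print(mark(p,[613.5,85.2]),state()["time_s"])
ungrasp(); hold(.3); p=get_image("wrist");print(mark(p,[613.5,85.2]),state()["time_s"])
E
```

```text
-45 0.218 17.57
-42 0.086 17.88
-40 0.013 18.2
-37 -0.043 18.52
-35 -0.006 18.83
-32 0.042 19.15
-30 0.056 19.47
-27 0.108 19.78
-25 0.096 20.1
-22 0.015 20.42
-20 -0.015 20.73
-10 0.066 21.09
0 0.035 21.45
10 0.062 21.81
20 -0.011 22.17
30 0.02 22.52
40 -0.021 22.88
(np.float32(165.65094), np.float32(165.96481), array([-11.498012,   2.941292], dtype=float32), np.float64(84.46875)) 23.1333
(np.float32(165.44608), np.float32(165.56523), array([-11.472326 ,   2.9784656], dtype=float32), np.float64(85.890625)) 23.9583
```

The dial released cleanly and reads 165.6° (target 166.4°), so it is four clicks off touch. Now the button.

```bash
python3 - <<'E'
from h import *
def pr(t):
    s=state();print(t,round(s["time_s"],2),np.round(s["position"],2),"F",np.round(s["wrist_force"],2),round(s["gripper_width"],3))
x,y,_=state()["position"]
move_l([x,y,320],120)
move_ptp([513.3,61.7,320],quat(103)); close(20); hold(.2); pr("above")
p=get_image("wrist");print("mark",mark(p,[613.5,85.2]))
move_l([513.3,61.7,262],100); hold(.2)
print(move_l([513.3,61.7,225],20,threshold=3)); pr("contact")
z=state()["position"][2]
print(move_l([513.3,61.7,z-9],15,threshold=9)); pr("pressed"); hold(.4); pr("held")
move_l([513.3,61.7,z+60],80); hold(.3); pr("up")
E
```

```text
above 26.33 [513.29  61.68 320.04] F [-0.37 -0.78 -0.16] 0.002
mark None
False
contact 29.32 [513.37  61.7  225.11] F [-0.73  0.11  0.93] -0.0
False
pressed 30.06 [513.4   61.7  216.38] F [-0.34  0.45  3.2 ] 0.001
held 30.46 [513.42  61.71 216.21] F [0.65 0.16 3.83] -0.001
up 31.77 [513.15  61.72 284.77] F [0.68 0.47 0.13] 0.003
```

Only 3.8 N was reached, so the button was probably not fully down. I'll press again, deeper, logging the force.

```bash
python3 - <<'E'
from h import *
def fz(n=5):
    v=[]
    for _ in range(n): hold(.02); v.append(state()["wrist_force"][2])
    return np.mean(v)
f0=fz();move_l([513.3,61.7,228],80)
for z in np.arange(226,206,-1.):
    move_l([513.3,61.7,z],20); f=fz()-f0; print(z,round(state()["position"][2],2),round(f,2))
    if f>8: break
hold(.3);p=get_image("scene");cv2.imwrite("pics/press.png",cv2.resize(p["frame"][110:290,240:480],None,fx=3.2,fy=3.2,interpolation=cv2.INTER_CUBIC));print(state()["time_s"])
E
```

```text
226.0 226.25 0.34
225.0 224.98 0.44
224.0 223.97 -0.2
223.0 222.98 0.27
222.0 221.97 -0.22
221.0 220.98 0.06
220.0 220.21 1.54
219.0 219.15 1.98
218.0 218.12 2.6
217.0 217.13 3.6
216.0 216.15 3.9
215.0 215.13 4.97
214.0 214.24 6.15
213.0 214.15 11.53
37.7417
```

View pics/press.png

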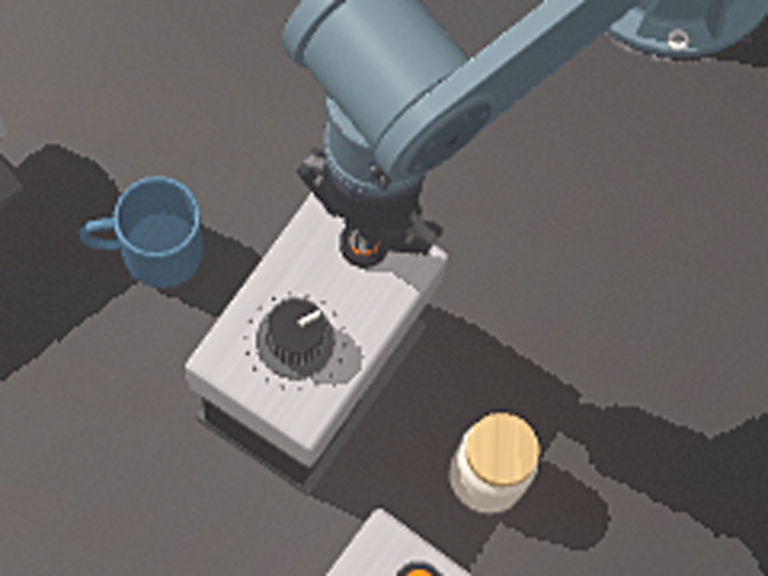

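The fingers are on the button at crop (363,245). Over about 6 mm of travel the force rose to 5–6 N and then hit a hard stop, so the button is fully down. I'll retreat and do the final check.

```bash
python3 - <<'E'
from h import *
move_l([513.3,61.7,300],80); move_ptp([610,81.5,370],quat(97)); hold(.2)
p=get_image("wrist");c,r,ph,f=ring(p,[612,84]);print(c,r,ph,f,mark(p,c)); print("button",[atz(p,o[0],222,fray) for o in orange(p,[311,76],25)])
t=get_image("top");print("jar",atz(t,boxes_of(t,"jar_mid")[0]["uv"],55))
cv2.imwrite("pics/fin.png",p["frame"]);s=state();print(s["time_s"],s["wrist_force"])
E
```

```text
[613.55846066  85.12659247] 41.05368875740588 12.98120635268409 -75.27568054199219 (np.float32(165.80293), np.float32(166.3627), array([-11.510556 ,   2.9119923], dtype=float32), np.float64(87.328125))
button [array([513.34878606,  61.73562291, 222.        ])]
jar [514.53976241 236.01828215  55.        ]
39.8833 [ 0.85240266 -0.13346971 -0.81973084]
```

View pics/fin.png

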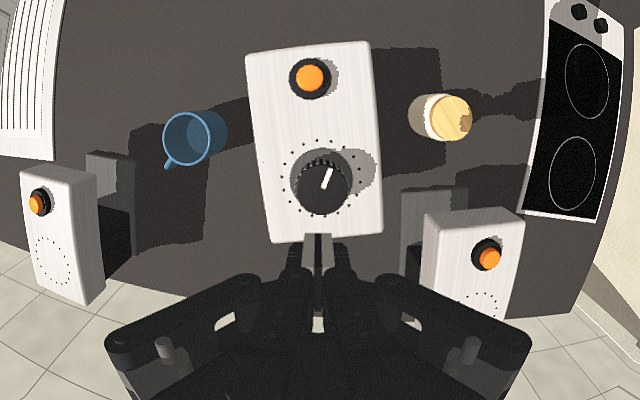

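The mark is at 166.4°, exactly four clicks from touch. The button is back up at (310,77), and the jar (442,117) and mug (187,138) are where they were. Handing in.

```bash
python3 -c "
from cell import *
print(close_job())"
```

```text
the job is handed in; nothing more can be done
None
```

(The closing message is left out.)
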